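# Feel along the keel of a model hull

## Task

Feel the keel of the upturned model hull for fairness: starting at the bow end, run your fingertips lightly along the top of the wooden keel strip, keeping touch all the way, until you reach the front of the skeg, then lift your hand clear. Press gently, and do not pick up, shove or turn the hull or disturb the other things on the bench.

Things in the scene. Friction and masses are not known exactly. Their poses are not given: they have to be found in the camera images.
- hull: model boat hull lying bottom up, loose on the bench, about 1.5 kg, white, rigid, 452 mm long, 164 mm wide. Origin on the bench under its middle; +x points along the keel to the pointed bow, z up. A wooden keel strip, 12 mm wide with a flat top, runs along the centre line, 8 mm proud of the white skin: the hull's ridge, 78 to 96 mm above the bench. Ahead of keel_0 it drops to the stem
- skeg_top (a point): top of the skeg, 132 mm above the bench: an upright plywood fin, 8 mm thick, on the after end of the keel; its sloping front edge rises from the keel at keel_6
- keel_0 (a point): point on the centre of the keel strip's top, 170 mm along the hull's x axis, 78 mm above the bench: the bow end of the stretch to be felt; the top is straight from each keel point to the next
- keel_1 (a point): point on the centre of the keel strip's top, 120 mm along the hull's x axis, 85.5 mm above the bench: on the way
- keel_2 (a point): point on the centre of the keel strip's top, 70 mm along the hull's x axis, 91 mm above the bench: on the way
- keel_3 (a point): point on the centre of the keel strip's top, 20 mm along the hull's x axis, 94.5 mm above the bench: on the way
- keel_4 (a point): point on the centre of the keel strip's top, -30 mm along the hull's x axis, 96 mm above the bench: on the way
- keel_5 (a point): point on the centre of the keel strip's top, -80 mm along the hull's x axis, 96 mm above the bench: on the way
- keel_6 (a point): point on the centre of the keel strip's top, -130 mm along the hull's x axis, 94 mm above the bench: the front foot of the skeg, where the stretch ends
- sanding_block: cork sanding block, 115 x 64 x 31 mm high, beside the hull; origin under its centre
- brush: flat paint brush lying down, about 220 mm long, 48 mm wide, 15 mm high, beside the hull; origin near the middle of its length, on the bench
- mixing_cup: open white plastic mixing cup, 76 mm across the rim, 85 mm high, beside the hull; origin under its centre
- tape_measure: tape measure, 76 x 40 x 62 mm high, beside the hull; origin under its centre
- dumbbell_a: hexagonal iron dumbbell used as a weight, 215 mm long, 70 mm high; origin under its centre
- dumbbell_b: a second dumbbell like the first
- bar_clamp: one-handed bar clamp lying on its side, 340 x 200 mm, 33 mm high; origin near its middle, on the bench
- glue_bottle: standing glue bottle, 60 mm across, 170 mm high; origin under its centre

How it is judged:
By the outcome, as a careful person would: the job done as asked, in the order asked, and still so for the second after the job is handed in, with the robot touching nothing.
It also fails if it takes over 54 s, if anything falls off the work surface, if the arm or the gripper's body presses on something with over 40 N, if the wrist force passes 120 N, or if a joint passes its speed limit or range.

## Robot

A 6-joint arm with a two-finger parallel gripper is mounted at the origin on the work surface. World frame = base frame: x ahead of the robot, y to its left, z up, the work surface at z = 0. Lengths are in m, angles in rad, forces in N, time in s.
With the tool pointing down it reaches from about 0.375 to 0.9 m from the base axis. Payload 3.1 kg.
Tool frame: the origin (TCP) lies on the centre line of the jaws, within the pads' length; the fingertips stand 14 mm ahead of it and the grasp point (between the pads) lies 5 mm behind it; y points along the fingers, z is the direction in which the jaws open and shut, and the axes are right-handed (so a half turn about y gives the same grasp; the last joint's range is limited). The gripper opens to 87 mm and grips with 3 to 60 N. Pads are 19 mm wide; open, the fingers measure 117 mm over their backs; the gripper's body (75 mm by 190 mm) begins 51 mm behind the grasp point.
Start: joints at [1.133, 0.527, 1.433, -0, 1.181, -0.178], TCP at [0.16, 0.604, 0.237] pointing down, gripper open.
Joint ranges: [-3.08, 3.08], [-0.75, 2.2], [0.22, 2.44], [-1.43, 4.57], [0, 2.65], [-2.85, 2.85]. Speed limits (rad/s): [2.79, 2.79, 3.14, 3.14, 3.14, 3.14].

## Interface

Orientations are given as a unit quaternion [x, y, z, w].
In Python, from rig import robot, vision gives the robot as it stands.
- The arm moves only by the shell command python3 -m crank 'ROWS' [FORCE]. ROWS is JSON, a list of rows, each a list of 7 numbers: the shift along the tool's x, y, z as a fraction of full scale, then the turn, a rotation vector about the tool's x, y, z as a fraction of full scale, then the gripper command: -1 is shut, 1 is fully open, values between are in proportion. In form: [[x, y, z, wx, wy, wz, grip], ...]. A call has 1 to 10 rows; each row is the pose to reach, as a shift and turn from the pose commanded when the call began, along the tool's axes at that moment, turning the shorter way round; what a row does not reach only later rows make up. Full scale, the value 1, is 50 cm for a shift and pi rad for a turn. A row lasts 1/8 s, in which the tool goes at most 62.5 mm and 10.7 degrees, less where a joint would pass 70% of its speed; a pose out of reach is approached as far as the arm can. A call with a number of a shift or a turn outside -1 to 1 is refused whole. A call with a gripper value outside its range is refused whole. The fingers move at their own pace and stop on an object; FORCE is the grip in N (left out, the last holds). Time passes only in rows, so rows that repeat a pose let the fingers close. It gives the time, the measured TCP pose, the force and the opening at its end, in the units of the state.
- robot.get_obs(): the state, without advancing time (a new reading comes with each control period).
- vision.camera(name): name is "scene" or "top" or "wrist"; returns the picture (400x640x3 uint8, blue, green, red); there is no depth.
- vision.camera_info(name): a dict with "vfov" (degrees; the focal length in pixels is half the picture's height over the tangent of half this angle, whatever the lens; pixels are square), "cx", "cy" (the principal point, pixels), "k1" (the pictures are not rectified: a ray, as slopes to the right and down, at radius r is drawn at 1 + k1 r^2 times it, then the intrinsics apply), "world_from_camera" (4x4, takes a point from camera to world coordinates); the wrist camera has in their place "tool_from_camera" (4x4, takes a point from camera to tool coordinates, whose origin is the TCP and whose axes are the tool frame's). Camera axes: x right, y up, looking along -z (the intrinsics and any distortion apply to the point x, -y, -z); pixel columns grow to the right and rows downward; lengths in m; the calibration is good to about 2 mm. A picture is of the moment at which its call begins: read the wrist's pose just before it. camera_info takes no time and is no camera call.
- robot.hand_in(): hands the job in, once; it reports no verdict.
The state is a dict: "time": time; "q": joint angles; "joint_velocities": joint speeds; "joint_torque": joint torques, N m; "position": TCP position; "tool_rot": TCP orientation; "ft_force": force on the tool from outside, world axes, zero at the start; "moment": the same for the moment, N m; "grip_width": finger opening in m.
Only numpy, scipy, OpenCV 4.12 (cv2) and the standard library are available. Lean on these libraries where they do the work, as an engineer would, in place of code of your own. Each camera call takes 0.05 s, during which the arm holds its last target.

## Working session

There is one attempt and no reset: what is moved stays moved. The work goes in short steps, Python scripts to look and compute and a shell command to move; the robot and the scene stay as the last step left them, time stands still between calls to the robot, and variables do not carry over. Pictures are saved under pics/ and viewed, and the job is handed in when it is done.

```bash
ls; mkdir -p pics; python3 - <<'E'
from rig import robot, vision
import cv2
o=robot.get_obs(); print(o)
for n in ("scene","top","wrist"):
    cv2.imwrite(f"pics/{n}0.png",vision.camera(n)); print(n,vision.camera_info(n))
E
```

```text
pics
{'time': 0.0, 'q': array([ 1.13350114e+00,  5.28482595e-01,  1.43388627e+00, -1.60629515e-06,
        1.18139410e+00, -1.78484157e-01]), 'joint_velocities': array([-0.00018064,  0.00066026,  0.00037635,  0.00082927,  0.0010426 ,
        0.00097295]), 'joint_torque': array([-1.32309215e-03, -4.40044749e+01, -1.76591331e+01,  6.29846100e-02,
        5.83865948e-02, -1.59044484e-04]), 'position': array([0.15962024, 0.60355422, 0.23556661]), 'tool_rot': array([ 0.70192552, -0.09148011,  0.09101604, -0.70046273]), 'ft_force': array([-0.46236844, -0.49727451,  0.42046459]), 'moment': array([-0.02861765,  0.02372284,  0.04026817]), 'grip_width': 0.08690695589148976}
scene {'vfov': 44.66828537515509, 'cx': 327.8376673435232, 'cy': 194.33778111515514, 'k1': 0.05225247820054154, 'world_from_camera': array([[-0.86524424, -0.31161671,  0.39274347,  1.27730959],
       [ 0.50097211, -0.56782345,  0.65314889,  1.20576743],
       [ 0.01947685,  0.76188684,  0.64741725,  1.3127547 ],
       [ 0.        ,  0.        ,  0.        ,  1.        ]])}
top {'vfov': 56.361512615788136, 'cx': 322.60696
[... 200 characters left out ...]
73233e-03, -1.00726917e-03,
        -1.03971860e-02],
       [-1.20273950e-03,  6.23029086e-02,  9.98056562e-01,
         1.47011202e+00],
       [ 0.00000000e+00,  0.00000000e+00,  0.00000000e+00,
         1.00000000e+00]])}
wrist {'vfov': 71.14107873531188, 'cx': 320.71922680859683, 'cy': 203.6525294224823, 'k1': -0.03902809447742432, 'tool_from_camera': array([[ 5.44491630e-04, -9.52742755e-01, -3.03777792e-01,
        -8.31321572e-02],
       [-4.09022466e-05,  3.03777816e-01, -9.52742902e-01,
        -1.48254864e-01],
       [ 9.99999851e-01,  5.31185729e-04,  1.26435159e-04,
        -1.10245390e-03],
       [ 0.00000000e+00,  0.00000000e+00,  0.00000000e+00,
         1.00000000e+00]])}
```

View pics/top0.png

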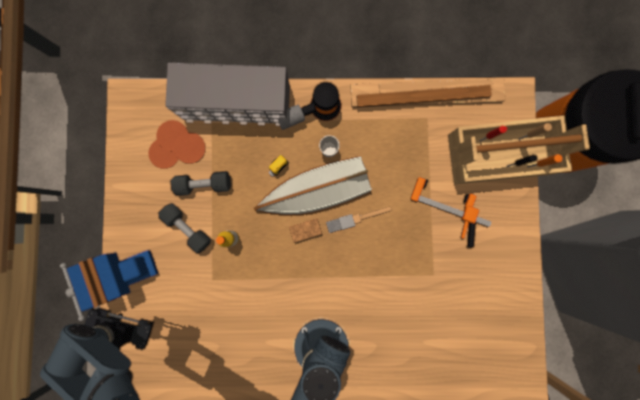

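View pics/scene0.png

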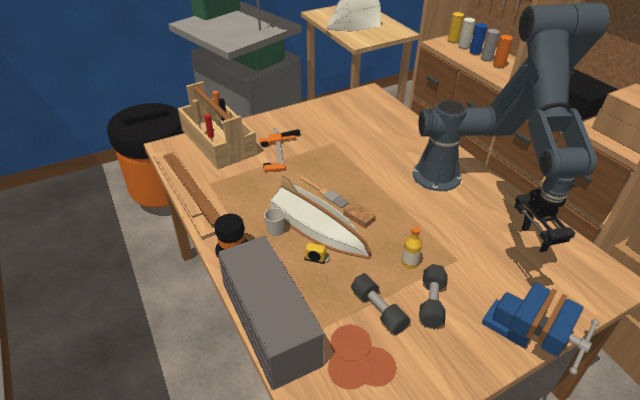

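View pics/wrist0.png

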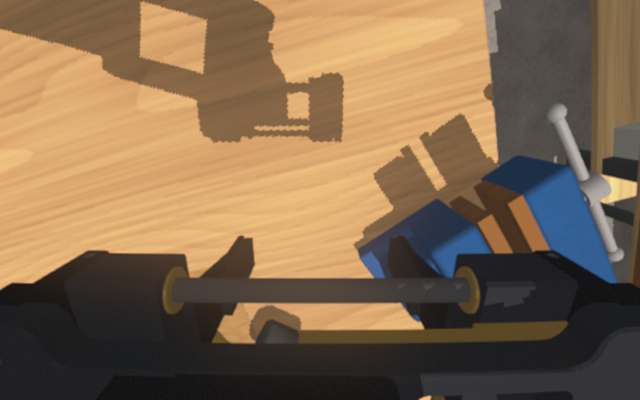

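The top view shows the hull with its bow at about (257,209) and stern at about (368,175). The keel strip runs between them. I'll zoom in.

```bash
cat > h.py <<'E'
import numpy as np, cv2
from rig import robot, vision
from scipy.spatial.transform import Rotation as R
def cam(n,obs=None):
    i=vision.camera_info(n)
    if 'world_from_camera' in i: T=np.array(i['world_from_camera'])
    else:
        W=np.eye(4); W[:3,:3]=R.from_quat(obs['tool_rot']).as_matrix(); W[:3,3]=obs['position']; T=W@np.array(i['tool_from_camera'])
    return T,200/np.tan(np.radians(i['vfov']/2)),i['cx'],i['cy'],i['k1']
def ray(c,u,v):
    T,f,cx,cy,k=c; K=np.array([[f,0,cx],[0,f,cy],[0,0,1]])
    p=cv2.undistortPoints(np.array([[[u,v]]],float),K,np.array([k,0,0,0,0.]))[0,0]
    d=T[:3,:3]@np.array([p[0],-p[1],-1]); return T[:3,3],d
def onz(c,u,v,z):
    o,d=ray(c,u,v); return o+d*(z-o[2])/d[2]
def proj(c,P):
    T,f,cx,cy,k=c; p=T[:3,:3].T@(np.asarray(P,float)-T[:3,3]); x,y=p[0]/-p[2],-p[1]/-p[2]; s=1+k*(x*x+y*y)
    return np.array([cx+f*x*s,cy+f*y*s])
E
python3 - <<'E'
import cv2
a=cv2.imread('pics/top0.png')[140:260,245:405]; cv2.imwrite('pics/topc.png',cv2.resize(a,None,fx=5,fy=5,interpolation=cv2.INTER_CUBIC))
a=cv2.imread('pics/scene0.png')[165:275,235:395]; cv2.imwrite('pics/scenec.png',cv2.resize(a,None,fx=5,fy=5,interpolation=cv2.INTER_CUBIC))
E
```

```text
(no output)
```

View pics/topc.png

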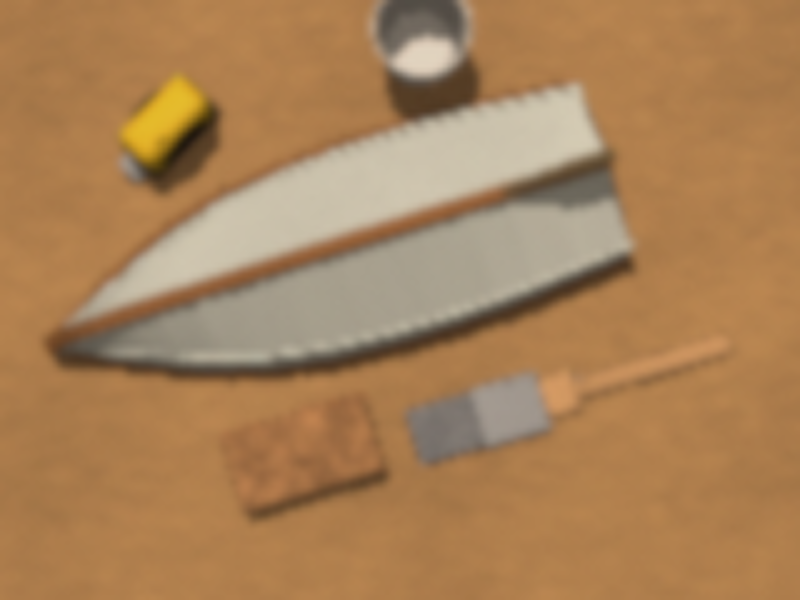

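View pics/scenec.png

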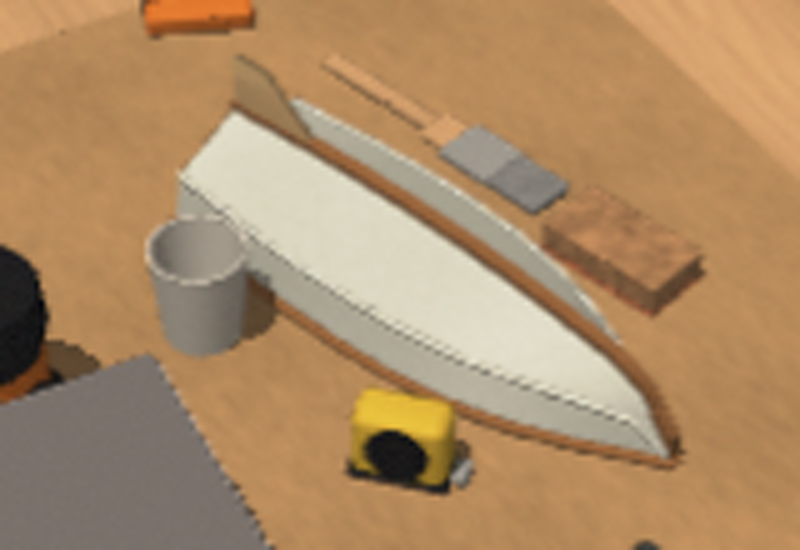

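```bash
python3 - <<'E'
from h import *
a=cv2.imread('pics/top0.png'); hsv=cv2.cvtColor(a,cv2.COLOR_BGR2HSV)
c=cam('top'); cs=cam('scene')
# keel: per column, saturation-weighted centroid near line
pts=[]
for u in range(272,345):
    v0=140+(322+(u*1.-271)*5*(195-322)/375)/5
    v=np.arange(int(v0)-4,int(v0)+6); s=hsv[v,u,1].astype(float); w=np.clip(s-s.min()-25,0,None)
    pts.append((u,(w*v).sum()/w.sum()))
pts=np.array(pts); P=np.array([onz(c,u,v,.090) for u,v in pts])
m=P[:,:2].mean(0); U,S,V=np.linalg.svd(P[:,:2]-m); d=V[0]; d*=np.sign(d[1])
print('dir',d,np.degrees(np.arctan2(d[1],d[0])),'resid',S[1]/len(P)**.5)
for n,px,z in (('foot',(245+505/5,140+192/5),.094),('tip',(245+50/5,140+345/5),.0),('skegtopaft',(245+608/5,140+150/5),.132)):
    print(n,onz(c,*px,z))
# scene foot
for n,px,z in (('foot_s',(235+305/5,165+132/5),.094),('tip_s',(235+680/5,165+460/5),.0),('skegtop_s',(235+237/5,165+57/5),.132)):
    print(n,onz(cs,*px,z))
print('mean',m)
E
```

```text
dir [-0.30504027  0.95233945] 107.76058659373894 resid 0.0002491476286661216
foot [ 0.63538985 -0.09591198  0.094     ]
tip [0.52636948 0.25732035 0.        ]
skegtopaft [ 0.66114392 -0.16801563  0.132     ]
foot_s [ 0.63765073 -0.09858315  0.094     ]
tip_s [0.519457   0.25992027 0.        ]
skegtop_s [ 0.66238036 -0.16434463  0.132     ]
mean [0.59268701 0.04498517]
```

```bash
cat >> h.py <<'E'
D=np.array([-0.30504,0.95234]); O=np.array([.5966,.027])
KX=np.array([.17,.12,.07,.02,-.03,-.08,-.13]);KZ=np.array([78,85.5,91,94.5,96,96,94])/1e3
def kz(x): return np.interp(x,KX[::-1],KZ[::-1])
def goalR(tilt,sgn):
    # tool y down, tool x = sgn * bow direction; tilt leans hand toward the stern (deg)
    d=np.r_[D,0]; y=np.array([0,0,-1.]); t=np.radians(tilt)
    y=np.cos(t)*y+np.sin(t)*d
    z_=np.cross(sgn*d,y); z_/=np.linalg.norm(z_); x=np.cross(y,z_); return np.stack([x,y,z_],1)
def rows(obs,P,Rg):
    R0=R.from_quat(obs['tool_rot']).as_matrix()
    return np.round(R0.T@(np.asarray(P)-obs['position'])/.5,4),np.round(R.from_matrix(R0.T@Rg).as_rotvec()/np.pi,4)
E
python3 - <<'E'
from h import *
o=robot.get_obs(); M=R.from_quat(o['tool_rot']).as_matrix(); print(M.round(3))
c=cam('top'); print('glue top',onz(c,222,239,.17), 'cup',onz(c,330,146,.085))
for s in (1,-1):
    G=goalR(8,s); P=np.r_[O+.15*D,.27]; print(s,rows(o,P,G))
E
```

```text
[[ 0.967 -0.001  0.256]
 [-0.256 -0.002  0.967]
 [-0.    -1.    -0.002]]
glue top [0.41702766 0.3393552  0.17      ] cup [ 0.75869984 -0.03732332  0.085     ]
1 (array([ 0.9783, -0.0676, -0.6387]), array([ 0.0477, -0.6797, -0.0267]))
-1 (array([ 0.9783, -0.0676, -0.6387]), array([0.0228, 0.3184, 0.0408]))
```

```bash
python3 - <<'E'
from h import *
o=robot.get_obs(); print(rows(o,np.r_[O-.05*D,.38],goalR(0,-1)),rows(o,np.r_[O-.05*D,.38],goalR(8,-1)))
E
```

```text
(array([ 1.1937, -0.2872, -0.9761]), array([5.00e-04, 3.19e-01, 2.00e-04])) (array([ 1.1937, -0.2872, -0.9761]), array([0.0228, 0.3184, 0.0408]))
```

```bash
python3 -m crank '[[0,-0.1,0,0,0,0,-1],[0,-0.2,0,0,0,0,-1],[0.1,-0.29,-0.06,0,0.05,0,-1],[0.2,-0.29,-0.15,0,0.1,0,-1],[0.3,-0.29,-0.24,0,0.15,0,-1],[0.4,-0.29,-0.33,0,0.2,0,-1],[0.5,-0.29,-0.42,0,0.25,0,-1],[0.6,-0.29,-0.5,0,0.3,0,-1],[0.7,-0.29,-0.58,0,0.319,0,-1],[0.7,-0.29,-0.58,0,0.319,0,-1]]' 10; python3 - <<'E'
from h import *
o=robot.get_obs(); print(o['q'],rows(o,np.r_[O-.05*D,.38],goalR(0,-1)))
E
```

```text
time: 1.4
position: [0.4254, 0.2317, 0.3814]
tool_rot: [0.571, -0.418, 0.418, -0.57]
ft_force: [1.3, 0.1, -0.0]
grip_width: 0.0016
[ 2.67840714e-01  1.80208777e-01  1.56368868e+00 -5.61425045e-04
  1.39786208e+00 -3.83612769e-02] (array([0.5936, 0.003 , 0.2034]), array([ 0.0001, -0.0012,  0.0002]))
```

```bash
python3 -m crank '[[0.12,0,0.04,0,0,0,-1],[0.23,0,0.08,0,0,0,-1],[0.34,0,0.12,0,0,0,-1],[0.45,0,0.16,0,0,0,-1],[0.55,0,0.19,0,0,0,-1],[0.59,0,0.2,0,0,0,-1],[0.59,0,0.2,0,0,0,-1],[0.59,0,0.2,0,0,0,-1]]'; python3 - <<'E'
from h import *
o=robot.get_obs(); im=vision.camera('wrist'); cv2.imwrite('pics/w1.png',im)
np.save('o1.npy',np.r_[o['position'],o['tool_rot']]); print(o['position'],o['ft_force'])
c=cam('wrist',o)
for x in (.226,.17,.0,-.13): print(x,proj(c,np.r_[O+x*D,kz(x)]))
E
```

```text
time: 2.4
position: [0.6082, -0.0147, 0.3815]
tool_rot: [-0.571, 0.417, -0.416, 0.571]
ft_force: [0.1, 0.4, -0.0]
grip_width: 0.0004
[ 0.60818129 -0.01467236  0.38151015] [ 0.05911739  0.41312222 -0.02886118]
0.226 [322.04443456 -24.96475406]
0.17 [321.97834685  20.12448476]
0.0 [321.83219708 142.05210718]
-0.13 [321.69401671 221.34722869]
```

View pics/w1.png

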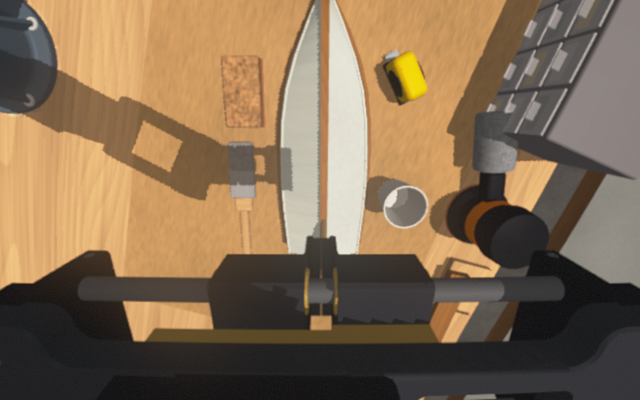

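```bash
python3 - <<'E'
from h import *
im=cv2.imread('pics/w1.png'); q=np.load('o1.npy'); o=dict(position=q[:3],tool_rot=q[3:]); c=cam('wrist',o)
hsv=cv2.cvtColor(im,cv2.COLOR_BGR2HSV); L=[]
for v in range(15,212,3):
    u=np.arange(310,340); s=hsv[v,u,1].astype(float); w=(s>90); w=w*s
    # keep connected near 325
    k=[i for i in u if hsv[v,i,1]>90 and abs(i-325)<8]
    if v%30<3: print(v,k)
    if k: L.append((v,np.mean(k)))
L=np.array(L)
d3=[]
for v,u in L:
    z=.09
    for _ in range(4):
        p=onz(c,u,v,z); x=(p[:2]-O)@D; z=kz(x)
    d3.append(p)
d3=np.array(d3); n=np.array([D[1],-D[0]])
xx=(d3[:,:2]-O)@D; off=(d3[:,:2]-O)@n; print(np.polyfit(xx,off,1), np.c_[xx,off][::6].round(4))
cv2.imwrite('pics/w1c.png',cv2.resize(im[180:260,260:390],None,fx=6,fy=6,interpolation=cv2.INTER_CUBIC))
E
```

```text
30 [np.int64(321), np.int64(322), np.int64(323), np.int64(324), np.int64(325), np.int64(326), np.int64(327), np.int64(328)]
60 [np.int64(321), np.int64(322), np.int64(323), np.int64(324), np.int64(325), np.int64(326), np.int64(327), np.int64(328)]
90 [np.int64(321), np.int64(322), np.int64(323), np.int64(324), np.int64(325), np.int64(326), np.int64(327)]
120 [np.int64(320), np.int64(321), np.int64(322), np.int64(323), np.int64(324), np.int64(325), np.int64(326), np.int64(327)]
150 [np.int64(320), np.int64(321), np.int64(322), np.int64(323), np.int64(324), np.int64(325), np.int64(326), np.int64(327)]
180 [np.int64(320), np.int64(321), np.int64(322), np.int64(323), np.int64(324), np.int64(325), np.int64(326)]
210 [np.int64(320), np.int64(321), np.int64(322), np.int64(323), np.int64(324), np.int64(325), np.int64(326)]
[0.00744921 0.00258602] [[ 0.1765  0.0036]
 [ 0.1527  0.0036]
 [ 0.1284  0.0037]
 [ 0.1039  0.0037]
 [ 0.0791  0.0031]
 [ 0.0539  0.0031]
 [ 0.0281  0.0025]
 [ 0.0016  0.0025]
 [-0.0258  0.0026]
 [-0.0542  0.0019]
 [-0.0838  0.002 ]]
```

View pics/w1c.png

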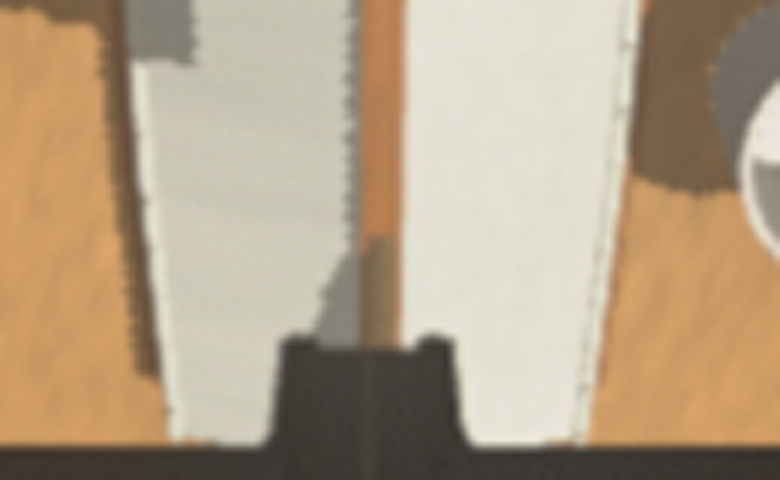

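```bash
cat >> h.py <<'E'
n=np.array([D[1],-D[0]]); O=O+.0018*n+.0008*D; D=D+.004*n; D/=np.linalg.norm(D)
TIP=np.array([.0095,.014,0])
def tcp(x,h,tilt=8):
    G=goalR(tilt,-1); z=kz(x) if x<.17 else .078-(x-.17)*.15
    return np.r_[O+x*D,z+h]-G@TIP,G
def where(o):
    p=o['position']+R.from_quat(o['tool_rot']).as_matrix()@TIP; d=p[:2]-O; nn=np.array([D[1],-D[0]])
    x=d@D; return 'x %.1f off %.1f h %.1f mm'%(x*1e3,d@nn*1e3,(p[2]-kz(x))*1e3)
E
python3 - <<'E'
from h import *
o=robot.get_obs(); print(where(o),rows(o,*tcp(.173,.03)))
E
```

```text
x -53.3 off -3.2 h 271.7 mm (array([-0.4481,  0.5184,  0.0092]), array([0.0003, 0.0018, 0.0442]))
```

```bash
python3 -m crank '[[-0.1,0.05,0.002,0,0.002,0.01,-1],[-0.2,0.15,0.004,0,0.002,0.02,-1],[-0.3,0.25,0.006,0,0.002,0.03,-1],[-0.4,0.35,0.008,0,0.002,0.044,-1],[-0.448,0.44,0.009,0,0.002,0.044,-1],[-0.448,0.5,0.009,0,0.002,0.044,-1],[-0.448,0.518,0.009,0,0.002,0.044,-1],[-0.448,0.518,0.009,0,0.002,0.044,-1],[-0.448,0.518,0.009,0,0.002,0.044,-1]]'; python3 - <<'E'
from h import *
o=robot.get_obs(); cv2.imwrite('pics/w2.png',vision.camera('wrist')); print(where(o),o['ft_force'],rows(o,*tcp(.173,.003)))
c=cam('wrist',o)
for x in (.17,.1,.0,): print(x,proj(c,np.r_[O+x*D,kz(x)]))
a=vision.camera('scene')[130:280,235:435]; cv2.imwrite('pics/s2.png',cv2.resize(a,None,fx=4,fy=4,interpolation=cv2.INTER_CUBIC))
E
```

```text
time: 3.58
position: [0.5468, 0.1984, 0.1246]
tool_rot: [-0.539, 0.456, -0.379, 0.598]
ft_force: [0.2, 0.2, 0.1]
grip_width: 0.0006
x 170.1 off 2.4 h 31.4 mm [0.17860583 0.20627811 0.10656162] (array([ 0.0023,  0.0579, -0.005 ]), array([-0.0013, -0.0007,  0.0007]))
0.17 [317.36677579 247.04382811]
0.1 [317.79313745 336.86140593]
0.0 [318.43278818 447.95778431]
```

View pics/w2.png

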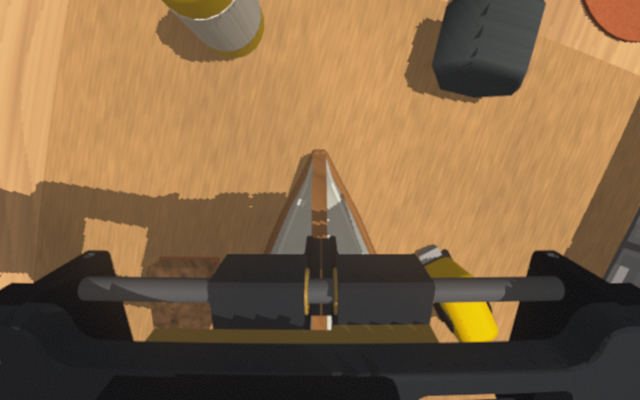

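View pics/s2.png

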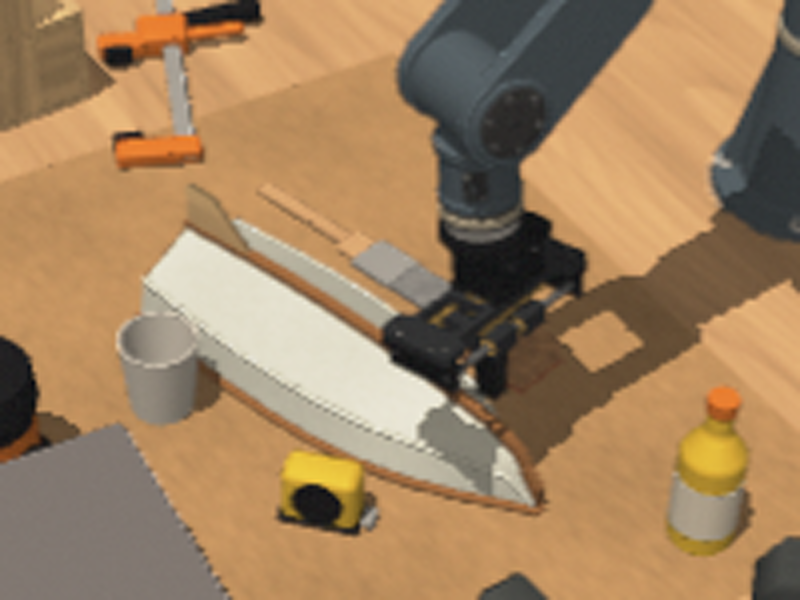

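```bash
python3 -m crank '[[0.002,0.025,-0.004,0,0,0,-1],[0.002,0.048,-0.004,0,0,0,-1],[0.002,0.05,-0.004,0,0,0,-1],[0.002,0.05,-0.004,0,0,0,-1]]'; python3 - <<'E'
from h import *
o=robot.get_obs(); print(where(o),o['ft_force'],o['time'],rows(o,*tcp(.171,0)))
for i in range(1): cv2.imwrite('pics/w3.png',cv2.resize(vision.camera('wrist')[130:280,240:400],None,fx=5,fy=4))
E
```

```text
time: 4.18
position: [0.5424, 0.2002, 0.0972]
tool_rot: [-0.54, 0.457, -0.378, 0.597]
ft_force: [0.3, 0.6, -0.5]
grip_width: 0.0005
x 173.2 off -1.3 h 4.0 mm [ 0.30454256  0.63697481 -0.45031351] 4.175 (array([0.0056, 0.0076, 0.0026]), array([ 0.0003, -0.0008,  0.0004]))
```

View pics/w3.png

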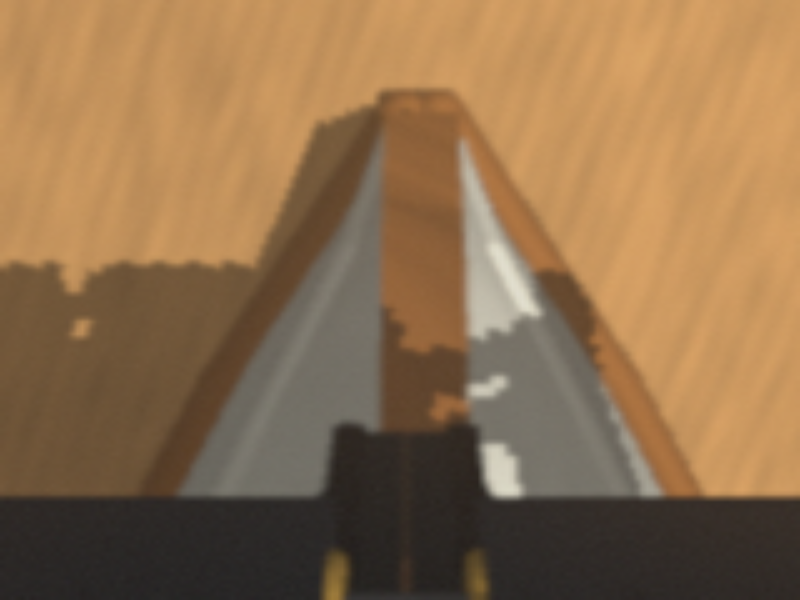

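```bash
echo 'O=O+.0009*n' >> h.py; cat > st.py <<'E'
from h import *
o=robot.get_obs(); print('t %.2f'%o['time'],where(o),'F',o['ft_force'].round(2),'M',o['moment'].round(2))
E
python3 -m crank '[[0.001,0.002,0.004,0,0,0,-1],[0.001,0.004,0.004,0,0,0,-1],[0.001,0.004,0.004,0,0,0,-1]]'; python3 st.py
```

```text
time: 4.6
position: [0.5446, 0.2006, 0.0956]
tool_rot: [-0.54, 0.457, -0.378, 0.597]
ft_force: [-0.2, -0.5, -0.5]
grip_width: 0.0007
t 4.60 x 173.0 off -0.0 h 2.5 mm F [-0.2  -0.46 -0.48] M [-0.23 -0.03  0.  ]
```

```bash
python3 -m crank '[[0,0.001,0,0,0,0,-1],[0,0.002,0,0,0,0,-1]]'; python3 st.py;python3 -m crank '[[0,0.001,0,0,0,0,-1],[0,0.002,0,0,0,0,-1]]'; python3 st.py
```

```text
time: 4.85
position: [0.5445, 0.2008, 0.0946]
tool_rot: [-0.54, 0.457, -0.378, 0.597]
ft_force: [0.5, 0.1, 0.1]
grip_width: 0.0005
t 4.85 x 173.1 off -0.1 h 1.5 mm F [0.52 0.09 0.08] M [-0.16  0.05  0.03]
time: 5.1
position: [0.5446, 0.2008, 0.0941]
tool_rot: [-0.54, 0.457, -0.378, 0.597]
ft_force: [-0.8, -1.1, 6.6]
grip_width: 0.0006
t 5.10 x 173.1 off 0.0 h 1.0 mm F [-0.82 -1.12  6.59] M [-0.34  0.28  0.06]
```

```bash
cat > plan.py <<'E'
import sys
from h import *
# plan x0(mm) step(mm) n dh(mm)  lateral(mm): increments of tcp in tool axes
x0,st,k,dh,lat=map(float,sys.argv[1:6]); G=goalR(8,-1)
P0=tcp(x0/1e3,0)[0]
for i in range(1,int(k)+1):
    x=(x0-st*i)/1e3; P=tcp(x,dh/1e3)[0]+np.r_[n,0]*lat/1e3
    print((x*1e3).round(1),(G.T@(P-P0)/.5).round(4))
E
sed -i 's/else .078-(x-.17)\*.15/else .078-(x-.17)*.15/' h.py
python3 plan.py 173 3 6 0.25 0
```

```text
Traceback (most recent call last):
  File "plan.py", line 8, in <module>
    print((x*1e3).round(1),(G.T@(P-P0)/.5).round(4))
          ^^^^^^^^^^^^^
AttributeError: 'float' object has no attribute 'round'
```

```bash
sed -i 's/(x\*1e3).round(1)/round(x*1e3,1)/' plan.py
python3 plan.py 173 3 6 0.25 0
```

```text
170.0 [ 0.0057 -0.0022 -0.    ]
167.0 [ 0.0116 -0.0039  0.    ]
164.0 [ 0.0174 -0.0057  0.    ]
161.0 [ 0.0232 -0.0074 -0.    ]
158.0 [ 0.029  -0.0091 -0.    ]
155.0 [ 0.0348 -0.0109  0.    ]
```

```bash
python3 -m crank '[[0.0057,-0.0022,0,0,0,0,-1],[0.0116,-0.0039,0,0,0,0,-1],[0.0174,-0.0057,0,0,0,0,-1]]'; python3 st.py; python3 plan.py 164 4 6 0 0
```

```text
time: 5.48
position: [0.5471, 0.1927, 0.0955]
tool_rot: [-0.539, 0.457, -0.378, 0.597]
ft_force: [-0.7, 3.6, 4.6]
grip_width: 0.0001
t 5.47 x 164.6 off -0.0 h 1.5 mm F [-0.66  3.56  4.59] M [ 0.56  0.24 -0.02]
160.0 [ 0.0078 -0.0023  0.    ]
156.0 [ 0.0155 -0.0046 -0.    ]
152.0 [ 0.0233 -0.0069 -0.    ]
148.0 [ 0.031  -0.0092 -0.    ]
144.0 [ 0.0388 -0.0115 -0.    ]
140.0 [ 0.0465 -0.0138 -0.    ]
```

```bash
python3 -m crank '[[0.0078,-0.0025,0,0,0,0,-1],[0.0155,-0.0048,0,0,0,0,-1],[0.0233,-0.0071,0,0,0,0,-1],[0.031,-0.0094,0,0,0,0,-1]]'; python3 st.py; python3 plan.py 148 5 8 0 0
```

```text
time: 5.98
position: [0.552, 0.1769, 0.0979]
tool_rot: [-0.54, 0.457, -0.378, 0.597]
ft_force: [-0.8, 4.7, 4.4]
grip_width: 0.0007
t 5.97 x 148.1 off -0.1 h 1.4 mm F [-0.84  4.7   4.37] M [0.72 0.2  0.01]
143.0 [ 0.0097 -0.0029  0.    ]
138.0 [ 0.0194 -0.0058  0.    ]
133.0 [ 0.0291 -0.0086  0.    ]
128.0 [ 0.0388 -0.0115 -0.    ]
123.0 [ 0.0485 -0.0144 -0.    ]
118.0 [ 0.0582 -0.0171  0.    ]
113.0 [ 0.0679 -0.0196  0.    ]
108.0 [ 0.0777 -0.0221  0.    ]
```

```bash
python3 -m crank '[[0.0097,-0.0032,0,0,0,0,-1],[0.0194,-0.0062,0,0,0,0,-1],[0.0291,-0.009,0,0,0,0,-1],[0.0388,-0.0119,0,0,0,0,-1]]'; python3 st.py; python3 plan.py 128 5 8 0 0; python3 - <<'E'
from h import *
a=vision.camera('scene'); cv2.imwrite('pics/s4f.png',a); b=cv2.imread('pics/scene0.png')
cv2.imwrite('pics/s4.png',np.vstack([cv2.resize(i[165:240,235:325],None,fx=4,fy=4) for i in (b,a)]))
E
```

```text
time: 6.48
position: [0.558, 0.1575, 0.101]
tool_rot: [-0.54, 0.457, -0.378, 0.597]
ft_force: [-0.8, 3.4, 3.3]
grip_width: 0.0004
t 6.47 x 127.7 off -0.2 h 1.5 mm F [-0.81  3.39  3.32] M [ 0.49  0.2  -0.03]
123.0 [ 0.0097 -0.0029  0.    ]
118.0 [ 0.0194 -0.0056  0.    ]
113.0 [ 0.0292 -0.0081  0.    ]
108.0 [ 0.0389 -0.0106  0.    ]
103.0 [ 0.0487 -0.013  -0.    ]
98.0 [ 0.0584 -0.0155  0.    ]
93.0 [ 0.0682 -0.018   0.    ]
88.0 [ 0.0779 -0.0205  0.    ]
```

View pics/s4.png

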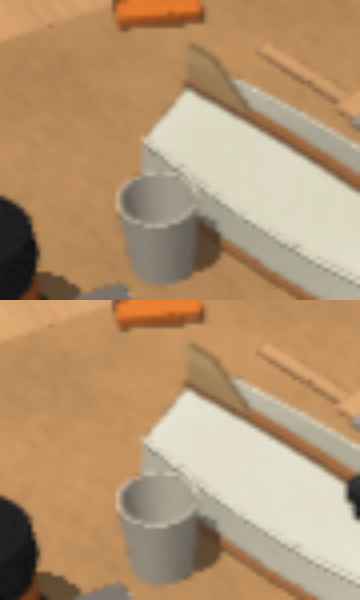

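Comparing the two scene crops, the skeg (about pixel (205,75) in each crop) and the transom haven't moved. Force is 3.3 N, so I'll carry on in short calls.

```bash
python3 -m crank '[[0.0097,-0.0029,0.0002,0,0,0,-1],[0.0194,-0.0056,0.0004,0,0,0,-1],[0.0292,-0.0081,0.0004,0,0,0,-1]]'; python3 st.py; python3 plan.py 113 5 4 0 0
```

```text
time: 6.9
position: [0.5628, 0.1429, 0.1028]
tool_rot: [-0.54, 0.457, -0.378, 0.597]
ft_force: [0.0, 1.2, 0.9]
grip_width: 0.0004
t 6.90 x 112.4 off -0.0 h 1.3 mm F [0.04 1.16 0.9 ] M [0.11 0.06 0.01]
108.0 [ 0.0097 -0.0025  0.    ]
103.0 [ 0.0195 -0.005  -0.    ]
98.0 [ 0.0292 -0.0074 -0.    ]
93.0 [ 0.039  -0.0099 -0.    ]
```

```bash
python3 -m crank '[[0.0058,-0.0009,0,0,0,0,-1],[0.0136,-0.0029,0,0,0,0,-1]]'; python3 st.py; python3 plan.py 106 5 4 0 0
```

```text
time: 7.15
position: [0.5646, 0.1368, 0.1034]
tool_rot: [-0.54, 0.457, -0.378, 0.597]
ft_force: [-0.9, 1.7, 2.8]
grip_width: 0.0003
t 7.15 x 106.1 off -0.1 h 1.2 mm F [-0.85  1.71  2.78] M [ 0.24  0.15 -0.04]
101.0 [ 0.0097 -0.0025  0.    ]
96.0 [ 0.0195 -0.005   0.    ]
91.0 [ 0.0292 -0.0074  0.    ]
86.0 [ 0.039  -0.0099 -0.    ]
```

```bash
python3 -m crank '[[0.0097,-0.0024,0,0,0,0,-1],[0.0195,-0.0048,0.0002,0,0,0,-1],[0.0292,-0.0071,0.0002,0,0,0,-1]]'; python3 st.py; python3 plan.py 91 5 6 0 0
```

```text
time: 7.52
position: [0.5693, 0.1226, 0.1051]
tool_rot: [-0.54, 0.457, -0.378, 0.597]
ft_force: [-0.5, 2.3, 2.6]
grip_width: 0.0006
t 7.53 x 91.1 off 0.0 h 1.2 mm F [-0.53  2.3   2.58] M [0.32 0.15 0.01]
86.0 [ 0.0097 -0.0025 -0.    ]
81.0 [ 0.0195 -0.005  -0.    ]
76.0 [ 0.0292 -0.0074 -0.    ]
71.0 [ 0.039  -0.0099 -0.    ]
66.0 [ 0.0488 -0.0121 -0.    ]
61.0 [ 0.0586 -0.0142  0.    ]
```

```bash
python3 -m crank '[[0.0097,-0.0023,0,0,0,0,-1],[0.0195,-0.0047,0.0002,0,0,0,-1],[0.0292,-0.007,0.0002,0,0,0,-1]]'; python3 st.py; python3 plan.py 76 5 6 0 0
```

```text
time: 7.9
position: [0.5739, 0.1083, 0.1066]
tool_rot: [-0.54, 0.457, -0.378, 0.597]
ft_force: [-1.3, 2.4, 3.3]
grip_width: 0.0003
t 7.90 x 76.1 off 0.1 h 1.1 mm F [-1.3   2.41  3.29] M [0.32 0.12 0.04]
71.0 [ 0.0097 -0.0025  0.    ]
66.0 [ 0.0195 -0.0046  0.    ]
61.0 [ 0.0293 -0.0067  0.    ]
56.0 [ 0.0392 -0.0088 -0.    ]
51.0 [ 0.049  -0.0109 -0.    ]
46.0 [ 0.0588 -0.013   0.    ]
```

```bash
python3 -m crank '[[0.0097,-0.0023,0,0,0,0,-1],[0.0195,-0.0043,0,0,0,0,-1],[0.0293,-0.0064,0,0,0,0,-1]]'; python3 st.py; python3 plan.py 61 5 6 0 0
```

```text
time: 8.28
position: [0.5783, 0.094, 0.1076]
tool_rot: [-0.54, 0.457, -0.378, 0.597]
ft_force: [-0.7, 2.5, 3.1]
grip_width: 0.0005
t 8.28 x 61.1 off 0.0 h 0.8 mm F [-0.65  2.52  3.14] M [0.36 0.15 0.02]
56.0 [ 0.0098 -0.0021 -0.    ]
51.0 [ 0.0196 -0.0042 -0.    ]
46.0 [ 0.0294 -0.0063 -0.    ]
41.0 [ 0.0392 -0.0083 -0.    ]
36.0 [ 0.049  -0.0104 -0.    ]
31.0 [ 0.0588 -0.0125 -0.    ]
```

```bash
python3 -m crank '[[0.0098,-0.002,0,0,0,0,-1],[0.0196,-0.004,0.0001,0,0,0,-1],[0.0294,-0.006,0.0001,0,0,0,-1]]'; python3 st.py; python3 plan.py 46 5 6 0 0
```

```text
time: 8.65
position: [0.5828, 0.0798, 0.1086]
tool_rot: [-0.54, 0.457, -0.378, 0.597]
ft_force: [-0.1, 2.8, 4.2]
grip_width: 0.0003
t 8.65 x 46.2 off 0.0 h 0.8 mm F [-0.08  2.76  4.23] M [0.45 0.19 0.02]
41.0 [ 0.0098 -0.0021  0.    ]
36.0 [ 0.0196 -0.0042  0.    ]
31.0 [ 0.0294 -0.0063 -0.    ]
26.0 [ 0.0392 -0.0083 -0.    ]
21.0 [ 0.049  -0.0104 -0.    ]
16.0 [ 0.0589 -0.0122  0.    ]
```

```bash
python3 -m crank '[[0.0098,-0.0021,0,0,0,0,-1],[0.0196,-0.0042,0.0001,0,0,0,-1],[0.0294,-0.0063,0.0001,0,0,0,-1]]'; python3 st.py; python3 plan.py 31 5 6 0 0
```

```text
time: 9.02
position: [0.5874, 0.0654, 0.1097]
tool_rot: [-0.54, 0.457, -0.378, 0.597]
ft_force: [-0.9, 4.0, 4.2]
grip_width: 0.0006
t 9.03 x 31.1 off 0.1 h 0.8 mm F [-0.87  3.96  4.23] M [0.44 0.16 0.04]
26.0 [ 0.0098 -0.0021  0.    ]
21.0 [ 0.0196 -0.0042  0.    ]
16.0 [ 0.0295 -0.0059  0.    ]
11.0 [ 0.0393 -0.0076  0.    ]
6.0 [ 0.0492 -0.0093 -0.    ]
1.0 [ 0.059 -0.011  0.   ]
```

```bash
python3 -m crank '[[0.0098,-0.0021,0,0,0,0,-1],[0.0196,-0.0041,0,0,0,0,-1],[0.0295,-0.0057,0,0,0,0,-1]]'; python3 st.py; python3 plan.py 16 5 6 0 0
```

```text
time: 9.4
position: [0.592, 0.0508, 0.1103]
tool_rot: [-0.54, 0.457, -0.378, 0.597]
ft_force: [-1.4, 1.2, 2.5]
grip_width: 0.0005
t 9.40 x 15.8 off 0.0 h 0.5 mm F [-1.41  1.19  2.5 ] M [0.2  0.17 0.01]
11.0 [ 0.0099 -0.0017  0.    ]
6.0 [ 0.0197 -0.0034 -0.    ]
1.0 [ 0.0296 -0.0051 -0.    ]
-4.0 [ 0.0394 -0.0068 -0.    ]
-9.0 [ 0.0493 -0.0084 -0.    ]
-14.0 [ 0.0592 -0.0101  0.    ]
```

```bash
python3 -m crank '[[0.0099,-0.0015,0,0,0,0,-1],[0.0197,-0.0031,0,0,0,0,-1],[0.0296,-0.0048,0,0,0,0,-1]]'; python3 st.py; python3 plan.py 1 5 6 0 0
```

```text
time: 9.78
position: [0.5964, 0.0367, 0.1107]
tool_rot: [-0.54, 0.457, -0.378, 0.597]
ft_force: [-0.9, 1.4, 2.6]
grip_width: 0.0006
t 9.78 x 1.1 off -0.0 h 0.5 mm F [-0.88  1.43  2.62] M [0.2  0.1  0.01]
-4.0 [ 0.0099 -0.0017  0.    ]
-9.0 [ 0.0197 -0.0034  0.    ]
-14.0 [ 0.0296 -0.0051  0.    ]
-19.0 [ 0.0394 -0.0068 -0.    ]
-24.0 [ 0.0493 -0.0084 -0.    ]
-29.0 [ 0.0592 -0.0101  0.    ]
```

```bash
python3 -m crank '[[0.0099,-0.0015,0,0,0,0,-1],[0.0197,-0.0032,0,0,0,0,-1],[0.0296,-0.0048,0,0,0,0,-1]]'; python3 st.py; python3 plan.py -14 5 6 0 0
```

```text
time: 10.15
position: [0.6008, 0.0226, 0.1112]
tool_rot: [-0.54, 0.457, -0.378, 0.597]
ft_force: [-0.8, 1.8, 3.3]
grip_width: 0.0006
t 10.15 x -13.8 off -0.0 h 0.5 mm F [-0.8   1.85  3.28] M [ 0.33  0.11 -0.02]
-19.0 [ 0.0099 -0.0017 -0.    ]
-24.0 [ 0.0197 -0.0034 -0.    ]
-29.0 [ 0.0296 -0.0051 -0.    ]
-34.0 [ 0.0395 -0.0065 -0.    ]
-39.0 [ 0.0494 -0.0079 -0.    ]
-44.0 [ 0.0593 -0.0093  0.    ]
```

```bash
python3 -m crank '[[0.0099,-0.0016,0,0,0,0,-1],[0.0197,-0.0032,0,0,0,0,-1],[0.0296,-0.0047,0,0,0,0,-1]]'; python3 st.py; python3 plan.py -29 5 6 0 0
```

```text
time: 10.52
position: [0.6054, 0.0081, 0.1114]
tool_rot: [-0.54, 0.457, -0.378, 0.597]
ft_force: [-1.1, 1.7, 2.8]
grip_width: 0.0006
t 10.53 x -29.0 off -0.0 h 0.2 mm F [-1.14  1.68  2.76] M [ 0.25  0.14 -0.01]
-34.0 [ 0.0099 -0.0015  0.    ]
-39.0 [ 0.0198 -0.0028  0.    ]
-44.0 [ 0.0297 -0.0042  0.    ]
-49.0 [ 0.0396 -0.0056 -0.    ]
-54.0 [ 0.0495 -0.007  -0.    ]
-59.0 [ 0.0594 -0.0084  0.    ]
```

```bash
python3 -m crank '[[0.0099,-0.0013,0,0,0,0,-1],[0.0198,-0.0026,0,0,0,0,-1],[0.0297,-0.0039,0,0,0,0,-1]]'; python3 st.py; python3 plan.py -44 5 6 0 0
```

```text
time: 10.9
position: [0.6098, -0.006, 0.1113]
tool_rot: [-0.54, 0.457, -0.378, 0.597]
ft_force: [-1.1, 2.5, 4.3]
grip_width: 0.0007
t 10.90 x -43.7 off -0.1 h 0.2 mm F [-1.13  2.48  4.29] M [ 0.4   0.14 -0.02]
-49.0 [ 0.0099 -0.0014 -0.    ]
-54.0 [ 0.0198 -0.0028 -0.    ]
-59.0 [ 0.0297 -0.0042 -0.    ]
-64.0 [ 0.0396 -0.0056 -0.    ]
-69.0 [ 0.0495 -0.007  -0.    ]
-74.0 [ 0.0594 -0.0084 -0.    ]
```

```bash
python3 -m crank '[[0.0099,-0.0015,0,0,0,0,-1],[0.0198,-0.0029,0.0002,0,0,0,-1],[0.0297,-0.0042,0.0002,0,0,0,-1]]'; python3 st.py; python3 plan.py -59 5 6 0 0
```

```text
time: 11.28
position: [0.6144, -0.0203, 0.1113]
tool_rot: [-0.54, 0.457, -0.378, 0.597]
ft_force: [0.0, 2.7, 4.2]
grip_width: 0.0007
t 11.28 x -58.8 off -0.0 h 0.2 mm F [0.04 2.74 4.19] M [ 0.4   0.22 -0.02]
-64.0 [ 0.0099 -0.0014  0.    ]
-69.0 [ 0.0198 -0.0028  0.    ]
-74.0 [ 0.0297 -0.0042 -0.    ]
-79.0 [ 0.0396 -0.0056 -0.    ]
-84.0 [ 0.0496 -0.0066 -0.    ]
-89.0 [ 0.0595 -0.0076  0.    ]
```

```bash
python3 -m crank '[[0.0099,-0.0015,0,0,0,0,-1],[0.0198,-0.0028,0,0,0,0,-1],[0.0297,-0.0041,0,0,0,0,-1]]'; python3 st.py; python3 plan.py -74 5 6 0 0
```

```text
time: 11.65
position: [0.6189, -0.0348, 0.1113]
tool_rot: [-0.54, 0.457, -0.378, 0.597]
ft_force: [-1.3, 2.0, 2.8]
grip_width: 0.0002
t 11.65 x -73.9 off -0.1 h 0.1 mm F [-1.34  1.96  2.84] M [ 0.2   0.14 -0.02]
-79.0 [ 0.0099 -0.0014  0.    ]
-84.0 [ 0.0198 -0.0025  0.    ]
-89.0 [ 0.0298 -0.0035  0.    ]
-94.0 [ 0.0398 -0.0045  0.    ]
-99.0 [ 0.0497 -0.0055  0.    ]
-104.0 [ 0.0597 -0.0064  0.    ]
```

```bash
python3 -m crank '[[0.0099,-0.0012,0,0,0,0,-1],[0.0198,-0.0022,0.0001,0,0,0,-1],[0.0298,-0.0032,0.0001,0,0,0,-1]]'; python3 st.py; python3 plan.py -89 5 6 0 0
```

```text
time: 12.02
position: [0.6234, -0.0491, 0.1107]
tool_rot: [-0.54, 0.457, -0.378, 0.597]
ft_force: [-0.5, 1.5, 2.8]
grip_width: 0.0005
t 12.03 x -89.0 off -0.1 h -0.1 mm F [-0.5   1.45  2.78] M [0.16 0.04 0.07]
-94.0 [ 0.01  -0.001  0.   ]
-99.0 [ 0.0199 -0.002   0.    ]
-104.0 [ 0.0299 -0.003  -0.    ]
-109.0 [ 0.0398 -0.004  -0.    ]
-114.0 [ 0.0498 -0.005  -0.    ]
-119.0 [ 0.0598 -0.006   0.    ]
```

```bash
python3 -m crank '[[0.01,-0.0009,0,0,0,0,-1],[0.0199,-0.0018,0.0001,0,0,0,-1],[0.0299,-0.0028,0.0001,0,0,0,-1]]'; python3 st.py; python3 plan.py -104 5 6 0 0; python3 - <<'E'
from h import *
a=vision.camera('scene'); cv2.imwrite('pics/s5.png',np.vstack([cv2.resize(i[155:240,235:345],None,fx=7,fy=7)  for i in (a,)]))
E
```

```text
time: 12.4
position: [0.6279, -0.0633, 0.1101]
tool_rot: [-0.54, 0.457, -0.378, 0.597]
ft_force: [-0.0, 1.3, 2.7]
grip_width: 0.0005
t 12.40 x -103.8 off -0.0 h -0.1 mm F [-0.03  1.29  2.65] M [ 0.12  0.07 -0.01]
-109.0 [ 0.01  -0.001  0.   ]
-114.0 [ 0.0199 -0.002   0.    ]
-119.0 [ 0.0299 -0.003   0.    ]
-124.0 [ 0.0398 -0.004   0.    ]
-129.0 [ 0.0498 -0.005  -0.    ]
-134.0 [ 0.0597 -0.0063  0.    ]
```

View pics/s5.png

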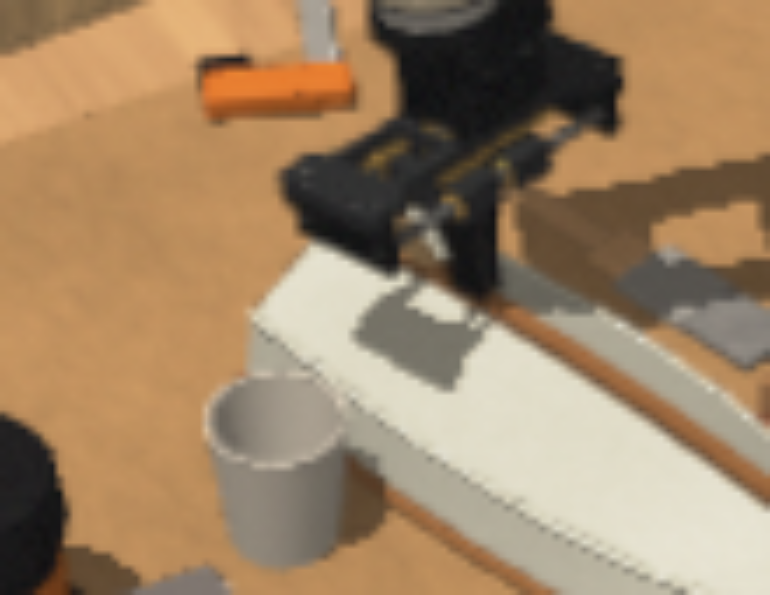

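```bash
python3 -m crank '[[0.01,-0.001,0,0,0,0,-1],[0.0199,-0.0019,0,0,0,0,-1],[0.0279,-0.0027,0,0,0,0,-1]]'; python3 st.py; python3 plan.py -118 2 5 0 0
```

```text
time: 12.82
position: [0.6322, -0.0767, 0.1096]
tool_rot: [-0.54, 0.457, -0.378, 0.597]
ft_force: [-0.9, 1.3, 2.5]
grip_width: 0.0001
t 12.82 x -117.9 off -0.0 h -0.1 mm F [-0.86  1.3   2.53] M [ 0.16  0.11 -0.01]
-120.0 [ 0.004  -0.0004 -0.    ]
-122.0 [ 0.008  -0.0008 -0.    ]
-124.0 [ 0.012  -0.0012  0.    ]
-126.0 [ 0.0159 -0.0016 -0.    ]
-128.0 [ 0.0199 -0.002   0.    ]
```

```bash
python3 -m crank '[[0.004,-0.0004,0,0,0,0,-1],[0.008,-0.0008,0,0,0,0,-1]]'; python3 st.py;  python3 -m crank '[[0.002,-0.0002,0,0,0,0,-1],[0.004,-0.0004,0,0,0,0,-1]]'; python3 st.py; python3 - <<'E'
from h import *
a=vision.camera('scene'); cv2.imwrite('pics/s6.png',cv2.resize(a[170:220,270:330],None,fx=11,fy=11,interpolation=cv2.INTER_CUBIC))
E
```

```text
time: 13.08
position: [0.6333, -0.0803, 0.1094]
tool_rot: [-0.54, 0.457, -0.378, 0.597]
ft_force: [-0.8, 0.8, 2.4]
grip_width: 0.0006
t 13.07 x -121.6 off -0.1 h -0.1 mm F [-0.81  0.78  2.39] M [ 0.13  0.08 -0.01]
time: 13.32
position: [0.6338, -0.0821, 0.1093]
tool_rot: [-0.54, 0.457, -0.378, 0.597]
ft_force: [-0.4, 0.7, 2.8]
grip_width: 0.0005
t 13.32 x -123.6 off -0.1 h -0.1 mm F [-0.4   0.67  2.78] M [0.   0.04 0.02]
```

View pics/s6.png

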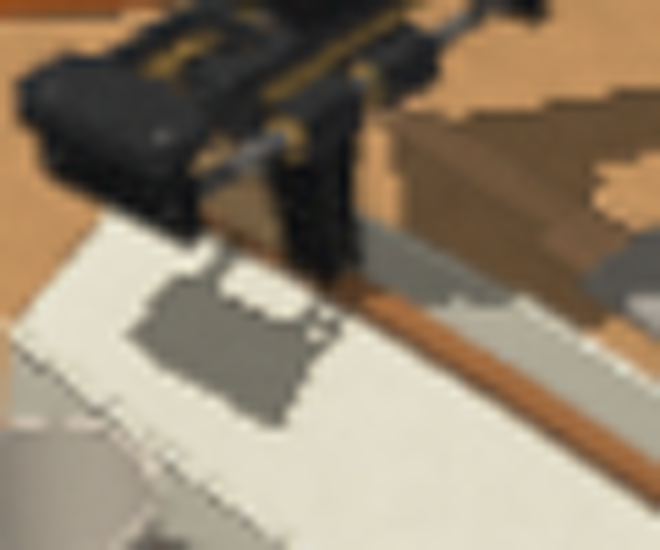

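```bash
for i in 1 2; do python3 -m crank '[[0.002,-0.0002,0,0,0,0,-1],[0.003,-0.0003,0,0,0,0,-1]]' >/dev/null; python3 st.py; done
```

```text
t 13.62 x -125.0 off -0.1 h -0.2 mm F [0.17 1.99 1.69] M [ 0.09  0.07 -0.01]
t 13.88 x -125.6 off -0.2 h -0.2 mm F [-1.23  4.6   1.79] M [ 0.59  0.17 -0.02]
```

Horizontal force rose to 4.6 N as the motion stalled, so the skeg front has been reached. Now I'll lift straight up.

```bash
python3 -m crank '[[-0.004,-0.012,0,0,0,0,-1],[-0.01,-0.05,0,0,0,0,-1],[-0.03,-0.15,0,0,0,0,-1],[-0.05,-0.25,0,0,0,0,-1],[-0.07,-0.35,0,0,0,0,-1],[-0.07,-0.38,0,0,0,0,-1],[-0.07,-0.38,0,0,0,0,-1],[-0.07,-0.38,0,0,0,0,-1]]'; python3 st.py; python3 - <<'E'
from h import *
a=vision.camera('scene'); b=cv2.imread('pics/scene0.png')
cv2.imwrite('pics/s7.png',np.vstack([cv2.resize(i[165:265,235:395],None,fx=4,fy=3) for i in (b,a)]))
w=vision.camera('wrist'); o=robot.get_obs(); cv2.imwrite('pics/w7.png',w)
E
```

```text
time: 14.88
position: [0.6312, -0.0768, 0.3003]
tool_rot: [-0.54, 0.458, -0.377, 0.597]
ft_force: [0.2, -0.0, 0.1]
grip_width: 0.0003
t 14.88 x -117.7 off -1.1 h 190.6 mm F [ 0.17 -0.03  0.09] M [-0.09 -0.   -0.01]
```

View pics/s7.png

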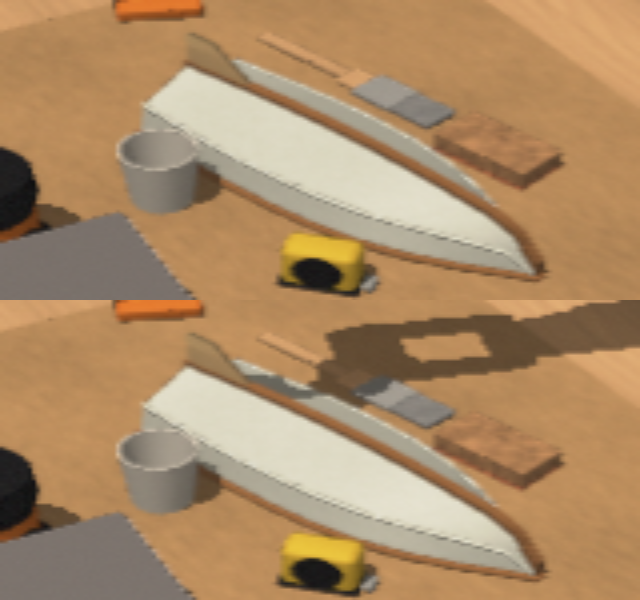

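View pics/w7.png

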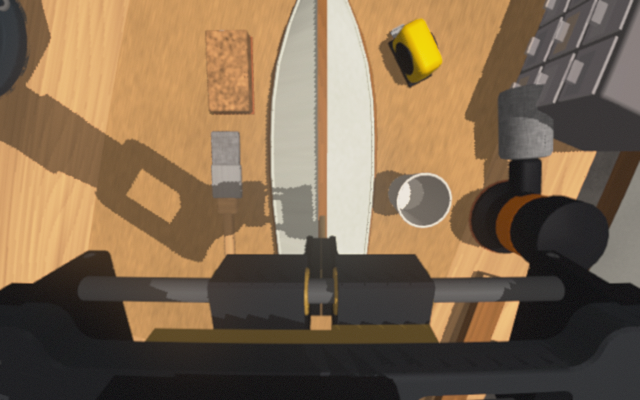

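The before and after scene crops match: skeg tip at (190,35) and bow at (540,275) in both. The hand is clear with zero force, so I'm handing in.

```bash
python3 -c "
from rig import robot
print(robot.hand_in())"
```

```text
the job is handed in; nothing more can be done
None
```

I ran the closed fingertips along the keel strip from just ahead of keel_0 to the front of the skeg, then lifted clear and handed in at about 15 s.

- **Pressure:** upward force at the end of each call was mostly 2.5–4.6 N. The highest was 6.6 N at first touch, and the lowest was a brief 0.9 N dip near 112 mm, just past keel_1. Force was only read at the end of each call, so contact between readings is inferred rather than measured throughout.
- **End of the stroke:** I took the skeg as reached when the drag rose to 4.6 N and the motion stalled. My estimate there was −126 mm along the hull, about 4 mm short of keel_6. The keel's slope changes also came a few mm early along the stroke, which fits a small error in my hull pose.
- **After lifting:** the hand was about 190 mm above the keel with the force reading near zero. The before and after scene pictures show no visible movement of the hull, cup, brush, block or tape measure.
- **Not rechecked:** I did not compare before and after pictures of the dumbbells, glue bottle or bar clamp. The path kept clear of them.

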